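Make up two snow globe kits

ROBOT

A 7-joint arm with a two-finger parallel gripper is mounted at the origin on the work surface. World frame = base frame: x ahead of the robot, y to its left, z up, the work surface at z = 0. Lengths are in m, angles in degrees, forces in N, time in s.
With the tool pointing down it reaches from about 0.425 to 0.875 m from the base axis. Payload 4.7 kg.
Tool frame: the origin (TCP) lies at the very end of the fingers, on their centre line; the grasp point (between the pads) lies 19 mm behind it; z points along the fingers, y is the line along which they close (so a half turn about z gives the same grasp; the last joint's range is limited). The gripper opens to 87 mm and grips with 3 to 60 N. Pads are 19 mm wide; open, the fingers measure 117 mm over their backs; the gripper's body (75 mm by 190 mm) begins 51 mm behind the grasp point.
Start: joints at [-69.437, 18.392, -4.016, 83.108, 1.295, 78.541, -3.26], TCP at [0.22, 0.612, 0.223] pointing down, gripper open.
Joint ranges: [-163.93, 163.93], [-17.29, 119.83], [-79.2, 71.16], [3.27, 140.29], [-89.18, 269.18], [5.43, 117.66], [-154.24, 154.24]. Speed limits (degrees/s): [147.25, 147.25, 180, 180, 180, 180, 180].

INTERFACE

Orientations are given as [roll, pitch, yaw] about the fixed x, y, z axes, in that order (R = Rz(yaw) Ry(pitch) Rx(roll)).
In Python, from cell import get_obs, read_camera, sign_off, silhouettes gives the robot as it stands.
- The arm moves only by the tool play_rows, never from a script. Its argument "steps" is a list that holds one entry, the list of rows, each a list of 7 numbers: the shift along the tool's x, y, z in m, then the turn, a rotation vector about the tool's x, y, z in rad, then the finger opening in m, from 0 to 0.087. A call has 1 to 12 rows; each row shifts and turns the commanded pose from where the row before left it, along the tool's axes as they then stand; what a row does not reach is not made up. A row lasts 1/10 s, in which the tool goes at most 50 mm and 8.59 degrees, less where a joint would pass 70% of its speed; a pose out of reach is approached as far as the arm can. A call is refused whole if a number of a shift passes 0.05 or a number of a turn 0.15, either way. A call with a gripper value outside its range is refused whole. The fingers move at their own pace and stop on an object; "force" is the grip in N (left out, the last holds). Time passes only in rows, so rows that do not move let the fingers close. It gives the time, the measured TCP pose, the force, the opening and the grip force at its end, in the units of the state.
- get_obs(): the state, without advancing time (a new reading comes with each control period).
- read_camera(name): name is "scene" or "top"; returns a dict with "frame" (400x640x3 uint8, red, green, blue), "intrinsics" (3x3 intrinsics, pixels), "k1" (the pictures are not rectified: a ray, as slopes to the right and down, at radius r is drawn at 1 + k1 r^2 times it, then the intrinsics apply), "view" (4x4, takes a point from world to camera coordinates). Camera axes: x right, y up, looking along -z (the intrinsics and any distortion apply to the point x, -y, -z); pixel columns grow to the right and rows downward; lengths in m; the calibration is good to about 2 mm. A picture is of the moment at which its call begins. There is no depth.
- sign_off(): hands the job in; it is judged then, once.
Trained networks look in the newest picture that a camera, given by its name, has taken for a name from the list of things; names that differ only in an ending like _2 or _b are one class to them, and where a whole thing is asked for, a point or a joint stands for the part that bears it (a point fixed in the world has none). Each returns a list of dicts, best first, with "p" (0 to 1); they miss things now and then, are a little off and sometimes report something else, mostly with a low value. They report only what shows in the picture. A call takes as long as a camera call.
- silhouettes(camera, name): "pixels" (400x640 bool, what is visible of it) and "extent" ([left, top, right, bottom] in pixels, round what is visible of it).
The state is a dict: "time_s": time; "qpos": joint angles; "joint_velocities": joint speeds; "effort": joint torques, N m; "tool_pos": TCP position; "tool_rot": TCP orientation; "force": force on the tool from outside, world axes, zero at the start; "wrist_torque": the same for the moment, N m; "grip_width": finger opening in m; "grasp_force": force on a finger pad.
Only numpy, scipy, OpenCV 4.12 (cv2) and the standard library are available. Lean on these libraries where they do the work, as an engineer would, in place of code of your own. Each camera call takes 0.05 s, during which the arm holds its last target. There are 200 camera calls.

TASK

Make up two snow globe kits: the wide low bakelite base and the ceramic owl go on the rectangular tray, the narrow tall bakelite base and the tin windmill on the round tray. Each base sits upright and flat on its tray board, slid snug against both metal stops of that tray; each figure stands upright in the middle of the pale round pad on its tray, set down and not dropped. Leave the doves and the glass dome where they are.

Things in the scene. Friction and masses are not known exactly. Their poses are not given: they have to be found in the camera images.
- base_wide_c (a point): Wide low snow globe base, loose, dark brown bakelite: round flange 64 mm in diameter and 14 mm high, on it a round threaded neck 46 mm in diameter and 22 mm high; 36 mm high in all, 0.14 kg. The point is its centre, half-way up (18 mm above its underside); z is its axis, up.
- base_tall_c (a point): Narrow tall snow globe base, loose, dark brown bakelite: round flange 48 mm in diameter and 24 mm high, on it a round threaded neck 32 mm in diameter and 26 mm high; 50 mm high in all, 0.11 kg. The point is its centre, half-way up (25 mm above its underside); z is its axis, up.
- owl_c (a point): Brown ceramic owl, loose, standing: round upright body 44 mm in diameter from 8 to 40 mm up, head 38 mm in diameter above, 73 mm high over the ear tufts, 0.12 kg. The point is on its axis 35 mm above its underside; z up, it looks to its own -x.
- windmill_c (a point): Painted tin windmill, loose, standing: round foot 48 mm in diameter and 8 mm high, straight round white tower 34 mm in diameter from 8 to 60 mm up, red cap to 78 mm, 0.10 kg. Four metal sails form an upright X of 23 mm radius in a flat plane 21 mm in front of the axis (on its own -x side), hub 52 mm up, so they reach 20 mm to either side; grip the tower across its own y axis to keep clear of them. The point is on the tower axis 39 mm above its underside; z up.
- tray_rect: Rectangular kit tray, fixed: wooden board 130 (x) by 210 (y) mm, 8 mm thick, lying on the bench. Origin: centre of its underside; z up. Two straight aluminium stops 8 mm thick stand 10 mm above the board and meet in a corner at +x, -y: the inner face of one lies at x = +38 mm (facing -x, running from y = -88 to -28 mm), that of the other at y = -88 mm (facing +y, running from x = -22 to +38 mm). The wide base touching both has its axis at x = +6, y = -56 mm.
- tray_round: Round kit tray, fixed: wooden disc 210 mm in diameter, 8 mm thick, lying on the bench. Origin: centre of its underside; z up. Two straight aluminium stops 8 mm thick stand 10 mm above the board and meet in a corner at +x, -y: the inner face of one lies at x = +30 mm (facing -x, running from y = -72 to -26 mm), that of the other at y = -72 mm (facing +y, running from x = -16 to +30 mm). The narrow tall base touching both has its axis at x = +6, y = -48 mm.
- pad_rect: Round pale felt-faced pad fixed on the rectangular tray, 60 mm in diameter, 3 mm thick; the owl's place. Origin: centre of its underside, on the board's top (8 mm above the bench); z up.
- pad_round: Round pale felt-faced pad fixed on the round tray, 60 mm in diameter, 3 mm thick; the windmill's place. Origin: centre of its underside, on the board's top (8 mm above the bench); z up.
- doves_c (a point): Bystander: pair of white porcelain doves on a round foot 60 mm in diameter, 56 mm high, loose, to be left alone. The point is on its axis 25 mm up.
- dome_c (a point): Bystander: glass dome 84 mm in diameter, 97 mm high, on a brass bayonet collar, loose, to be left alone. The point is on its axis 48 mm up.

How it is judged (in metres and radians):
At the end, for the whole second after the job is handed in: Wide base flat on the rectangular tray, tall base flat on the round one, each within 3 mm of touching both stops; owl on the rectangular tray's pad, windmill on the round tray's, upright, within 12 mm of its centre; all released, at rest; doves and dome within 15 mm of their start (x of base_wide_c in the frame of tray_rect between 0.003 and 0.009 m and y of base_wide_c in the frame of tray_rect between -0.059 and -0.053 m and z of base_wide_c in the frame of tray_rect below 0.029 m and angle between each of base_wide_c, base_tall_c's own z axis and vertical below 0.06 rad and x of base_tall_c in the frame of tray_round between 0.003 and 0.009 m and y of base_tall_c in the frame of tray_round between -0.051 and -0.045 m and z of base_tall_c in the frame of tray_round below 0.036 m and horizontal distance between owl_c and pad_rect below 0.012 m and z of owl_c in the frame of pad_rect below 0.042 m and angle between each of owl_c, windmill_c's own z axis and vertical below 0.08 rad and horizontal distance between windmill_c and pad_round below 0.012 m and z of windmill_c in the frame of pad_round below 0.046 m and distance of each of doves_c, dome_c from where it was at the start of the episode below 0.015 m and linear speed of each of base_wide, base_tall, owl, windmill below 0.02 m/s).
It fails at once if the owl is dropped (falls faster than 0.6 m/s out of the fingers) (linear speed of owl above 0.6 m/s and contact force between owl and the fingers below 0.1 N).
It fails at once if the windmill is dropped (falls faster than 0.6 m/s out of the fingers) (linear speed of windmill above 0.6 m/s and contact force between windmill and the fingers below 0.1 N).
It fails at once if the doves are disturbed (moved more than 15 mm) (distance of doves_c from where it was at the start of the episode above 0.015 m).
It fails at once if the glass dome is disturbed (moved more than 15 mm) (distance of dome_c from where it was at the start of the episode above 0.015 m).
It also fails if it takes over 112 s, if anything falls off the work surface, if the arm or the gripper's body presses on something with over 40 N, if the wrist force passes 120 N, or if a joint passes its speed limit or range.

## Working session

There is one attempt and no reset: what is moved stays moved. The work goes in short steps, Python scripts to look and compute and a tool call to move; the robot and the scene stay as the last step left them, time stands still between calls to the robot, and variables do not carry over. Pictures are saved under pics/ and viewed, at most 14 in all, crops included, and the job is handed in when it is done.

Besides the shell and the picture viewer there is one more tool, called after "Emit:" by a JSON object that holds its "api" and its "payload", one argument or row to a line. play_rows: Moves the arm, as the interface text tells. Its arguments: {"type":"object","properties":{"steps":{"type":"array","items":{"type":"array","items":{"type":"array","items":{"type":"number"}}}},"force":{"type":"number"}},"required":["steps"]}

```bash
mkdir -p pics
cat > a.py <<'E'
from cell import *
import cv2
for c in ("scene","top"):
    r=read_camera(c); cv2.imwrite(f"pics/{c}0.png",r["frame"][:,:,::-1])
    print(c,r["intrinsics"].round(1).tolist(),r["k1"],r["view"].round(3).tolist())
    for n in ["base_wide_c","base_tall_c","owl_c","windmill_c","tray_rect","tray_round","pad_rect","pad_round","doves_c","dome_c"]:
        print(n,[(round(d["p"],2),[int(v) for v in d["extent"]],int(d["pixels"].sum())) for d in silhouettes(c,n)[:3]])
o=get_obs();print({k:o[k] for k in("time_s","tool_pos","tool_rot","grip_width")})
E
python3 a.py
```

```text
scene [[399.4, 0.0, 318.9], [0.0, 399.4, 200.4], [0.0, 0.0, 1.0]] -0.07840780676221638 [[0.286, 0.958, -0.0, -0.179], [-0.568, 0.169, 0.806, 0.295], [0.772, -0.23, 0.592, -1.472], [0.0, 0.0, 0.0, 1.0]]
base_wide_c [(0.65, [289, 195, 317, 220], 497)]
base_tall_c [(0.58, [249, 221, 270, 250], 407)]
owl_c [(0.86, [306, 157, 325, 184], 331)]
windmill_c [(0.93, [365, 197, 384, 230], 510), (0.62, [306, 156, 324, 182], 330)]
tray_rect [(0.92, [158, 183, 250, 213], 2088), (0.7, [358, 151, 432, 192], 2055)]
tray_round [(0.88, [358, 151, 434, 190], 2051)]
pad_rect [(0.52, [211, 191, 236, 205], 264)]
pad_round [(0.66, [397, 158, 415, 168], 173)]
doves_c [(0.6, [422, 207, 448, 236], 490)]
dome_c [(0.66, [310, 215, 351, 265], 1527)]
top [[416.1, 0.0, 321.6], [0.0, 416.1, 206.7], [0.0, 0.0, 1.0]] 0.002593343954647518 [[-0.027, -0.999, -0.034, 0.059], [0.997, -0.03, 0.066, -0.553], [-0.067, -0.032, 0.997, -1.068], [0.0, 0.0, 0.0, 1.0]]
base_wide_c [(0.6, [332, 188, 354, 211], 481)]
base_tall_c [(0.78, [387, 164, 406, 179], 252)]
owl_c [(0.63, [307, 248, 327, 267], 230)]
windmill_c [(0.54, [278, 157, 296, 174], 287), (0.41, [384, 164, 406, 178], 259)]
tray_rect [(0.72, [396, 218, 486, 284], 3773)]
tray_round [(0.64, [193, 209, 269, 288], 4557)]
pad_rect [(0.76, [411, 229, 432, 249], 391)]
pad_round [(0.74, [199, 249, 220, 270], 391)]
doves_c [(0.83, [221, 140, 247, 163], 407)]
dome_c [(0.72, [321, 122, 352, 154], 911)]
{'time_s': 1.1, 'tool_pos': array([0.21975506, 0.61176204, 0.22263587]), 'tool_rot': array([1.79991088e+02, 3.77132220e-03, 1.60244712e+02]), 'grip_width': 0.08697156495001661}
```

```bash
python3 -c "
import cv2
a=cv2.imread('pics/top0.png')[115:300,180:500]; cv2.imwrite('pics/t0c.png',cv2.resize(a,None,fx=2.5,fy=2.5,interpolation=cv2.INTER_CUBIC))
a=cv2.imread('pics/scene0.png')[130:290,140:460]; cv2.imwrite('pics/s0c.png',cv2.resize(a,None,fx=2.5,fy=2.5,interpolation=cv2.INTER_CUBIC))"
```

```text
(no output)
```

View pics/t0c.png

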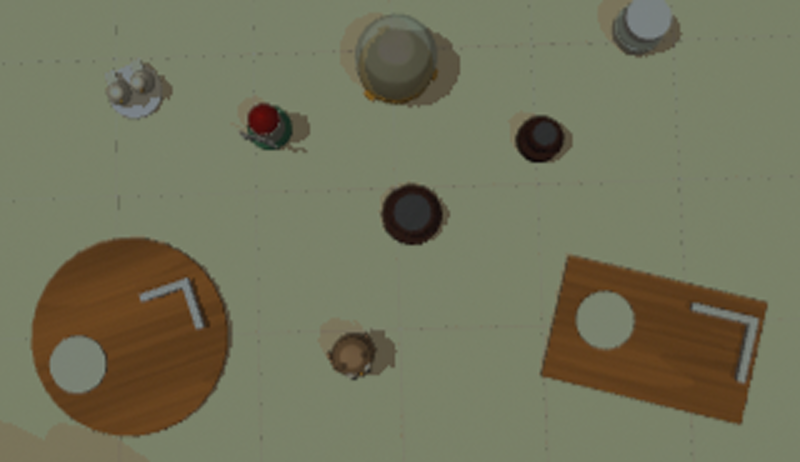

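View pics/s0c.png

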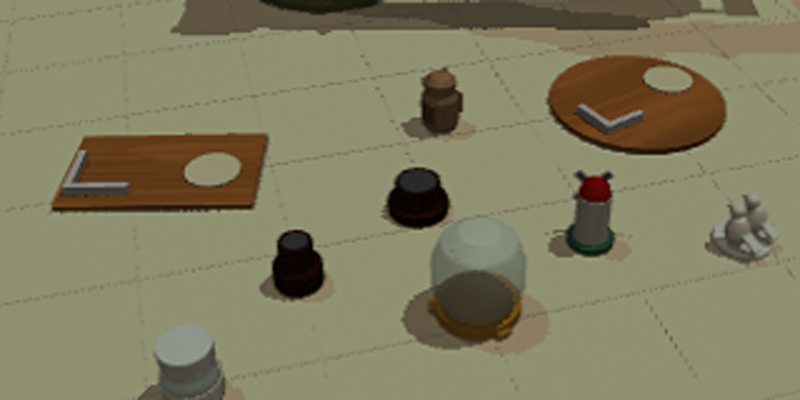

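Top view: objects are well separated. The windmill's sails face image-down (−x), and both stop corners point up-right. In the ×2.5 crop the round tray is at (130,336), the rect tray at (655,340), and an unlisted jar at (648,20). Now I'll fit the poses.

```bash
cat > h.py <<'E'
import numpy as np, cv2
from cell import *
from scipy.optimize import least_squares
def proj(cam,P):
    P=np.atleast_2d(P); c=(cam["view"]@np.c_[P,np.ones(len(P))].T).T[:,:3]
    s=np.c_[c[:,0],-c[:,1]]/-c[:,2:3]; s=s*(1+cam["k1"]*(s**2).sum(1,keepdims=True))
    K=cam["intrinsics"]; return s@K[:2,:2].T+K[:2,2]
def back(cam,uv,z):
    uv=np.atleast_2d(uv)
    return np.array([least_squares(lambda p:(proj(cam,[p[0],p[1],z])-q).ravel(),[.55,0]).x for q in uv])
RINGS={"base_wide_c":[(32,0),(32,14),(23,14),(23,36)],"base_tall_c":[(24,0),(24,24),(16,24),(16,50)],
"owl_c":[(20,0),(22,8),(22,40),(19,42),(19,62),(10,70)],"windmill_c":[(24,0),(24,8),(17,8),(17,60),(17,62),(10,74),(3,78)],
"doves_c":[(30,0),(30,5),(18,50)],"dome_c":[(42,0),(42,55),(36,80),(20,93),(2,97)],"pad_rect":[(30,11)],"pad_round":[(30,11)]}
t=np.linspace(0,2*np.pi,48,endpoint=False)
def hullmask(cam,n,xy,z0):
    m=np.zeros((400,640),np.uint8); R=[(r/1e3,z/1e3) for r,z in RINGS[n]]
    L=[proj(cam,np.c_[xy[0]+r*np.cos(t),xy[1]+r*np.sin(t),np.full(48,z0+z)]) for r,z in R]
    for a,b in zip(L,L[1:] if len(L)>1 else L):
        h=cv2.convexHull(np.r_[a,b].astype(np.float32)); cv2.fillConvexPoly(m,np.round(h*16).astype(np.int32),255,cv2.LINE_8,4)
    return m>0
def cen(m): v,u=np.nonzero(m); return np.array([u.mean(),v.mean()])
def fit(cams,n,z0=0,near=None,k=6):
    """position of n per camera, from silhouette centroid vs. modelled silhouette"""
    out={}
    for c,cam in cams.items():
        S=silhouettes(c,n)
        if not S: continue
        q=cen(S[0]["pixels"]); zz=z0+np.mean([r[1] for r in RINGS[n]])/1e3
        xy=back(cam,q,zz)[0]
        for _ in range(5): xy=xy+back(cam,q,zz)[0]-back(cam,cen(hullmask(cam,n,xy,z0)),zz)[0]
        h=hullmask(cam,n,xy,z0);p=S[0]["pixels"]
        out[c]=(xy.round(4).tolist(),round(S[0]["p"],2),round((h&p).sum()/(h|p).sum(),2))
    return out
def cams(): return {c:read_camera(c) for c in("top","scene")}
E
cat > b.py <<'E'
from h import *
C=cams()
for n in RINGS: print(n,fit(C,n))
for c in C:
    cam=C[c]; f=cam["frame"]; hsv=cv2.cvtColor(f,cv2.COLOR_RGB2HSV).astype(int)
    for n in("tray_rect","tray_round"):
        m=silhouettes(c,n)[0]["pixels"]; full=cv2.morphologyEx(m.astype(np.uint8),cv2.MORPH_CLOSE,np.ones((15,15)))
        cs,_=cv2.findContours(full,cv2.RETR_EXTERNAL,cv2.CHAIN_APPROX_NONE); k=max(cs,key=cv2.contourArea)[:,0].astype(float)
        W=back(cam,k[::2],.008 if c=="top" else .006)*1e3
        if n=="tray_rect": print(c,n,cv2.minAreaRect(W.astype(np.float32)))
        else: print(c,n,cv2.minEnclosingCircle(W.astype(np.float32)),cv2.fitEllipse(W.astype(np.float32)))
        inner=cv2.erode(full,np.ones((5,5)))>0
        s=inner&(hsv[...,1]<90); L,lab,st,_=cv2.connectedComponentsWithStats(s.astype(np.uint8))
        for i in range(1,L):
            if st[i,4]>25: v,u=np.nonzero(lab==i); print('  bright',st[i].tolist())
E
python3 b.py
```

```text
base_wide_c {'top': ([0.5708, -0.0174], 0.59, np.float64(0.9)), 'scene': ([0.5702, -0.0168], 0.87, np.float64(0.89))}
base_tall_c {'top': ([0.6461, -0.1513], 0.72, np.float64(0.85)), 'scene': ([0.6465, -0.1522], 0.84, np.float64(0.86))}
owl_c {'top': ([0.426, 0.0491], 0.51, np.float64(0.95)), 'scene': ([0.4267, 0.049], 0.66, np.float64(0.85))}
windmill_c {'top': ([0.6676, 0.1344], 0.49, np.float64(0.89)), 'scene': ([0.6645, 0.1344], 0.61, np.float64(0.82))}
doves_c {'top': ([0.7139, 0.2776], 0.81, np.float64(0.87)), 'scene': ([0.7186, 0.2756], 0.62, np.float64(0.75))}
dome_c {'top': ([0.7311, -0.0031], 0.57, np.float64(0.93)), 'scene': ([0.7296, -0.0042], 0.65, np.float64(0.9))}
pad_rect {'scene': ([0.4584, -0.2122], 0.7, np.float64(0.93))}
pad_round {'top': ([0.4233, 0.3408], 0.58, np.float64(0.92)), 'scene': ([0.4243, 0.3405], 0.63, np.float64(0.97))}
top tray_rect ((433.4653015136719, -264.31414794921875), (211.84336853027344, 131.76129150390625), 74.54080963134766)
  bright [456, 236, 28, 32, 216]
top tray_round ((450.1553039550781, 285.73883056640625), 104.96755981445312) ((450.4202880859375, 285.5161437988281), (203.92926025390625, 205.29620361328125), 8.51032543182373)
  bright [236, 226, 26, 21, 159]
scene tray_rect ((437.7156982421875, -264.01220703125), (215.761474609375, 147.02162170410156), 73.59003448486328)
  bright [165, 190, 27, 18, 173]
  bright [214, 191, 22, 14, 237]
scene tray_round ((454.7113037109375, 287.8875732421875), 110.66838836669922) ((454.1513366699219, 284.2265319824219), (207.2161102294922, 214.20285034179688), 56.86945724487305)
  bright [397, 157, 20, 10, 133]
  bright [371, 172, 26, 11, 123]
```

```bash
cat > c.py <<'E'
from h import *
from scipy.optimize import minimize
C=cams()
print("cam pos",[(-C[c]["view"][:3,:3].T@C[c]["view"][:3,3]).round(2).tolist() for c in C]); print("pad_rect",fit(C,"pad_rect"))
def box(x0,x1,y0,y1,z0,z1): return np.array([[x,y,z] for x in(x0,x1) for y in(y0,y1) for z in(z0,z1)])/1e3
S={"tray_rect":([box(38,46,-96,-28,8,18),box(-22,46,-96,-88,8,18)],(.4335,-.2643,-.27)),
   "tray_round":([box(30,38,-80,-26,8,18),box(-16,38,-80,-72,8,18)],(.4503,.2857,.27))}
B={}
for c,cam in C.items():
    hsv=cv2.cvtColor(cam["frame"],cv2.COLOR_RGB2HSV); B[c]=hsv[...,1]
def W(p,P):
    x,y,a=p; R=np.array([[np.cos(a),-np.sin(a),0],[np.sin(a),np.cos(a),0],[0,0,1]]); return P@R.T+[x,y,0]
for n,(bx,p0) in S.items():
  for use in (["top"],["scene"],["top","scene"]):
    def cost(p,show=False):
        e=0
        for c in use:
            cam=C[c]; d=np.zeros((400*4,640*4),np.uint8)
            for b in bx: cv2.fillConvexPoly(d,np.round((cv2.convexHull(proj(cam,W(p,b)).astype(np.float32))*4+1.5)*16).astype(np.int32),255,cv2.LINE_AA,4)
            m=cv2.resize(d,(640,400),interpolation=cv2.INTER_AREA)/255.
            # region round the nominal stops
            q=proj(cam,W(p0,np.vstack(bx))); r=np.zeros((400,640),np.uint8); cv2.fillConvexPoly(r,cv2.convexHull(np.round(q).astype(np.int32)),1); r=cv2.dilate(r,np.ones((9,9)))>0
            s=np.clip((170-B[c].astype(float))/110,0,1)
            e+=((cv2.GaussianBlur(m,(0,0),1)-cv2.GaussianBlur(s,(0,0),1))[r]**2).sum()
        return e
    best=min((minimize(cost,np.array(p0)+d,method="Nelder-Mead",options=dict(initial_simplex=np.array(p0)+d+np.array([[0,0,0],[.006,0,0],[0,.006,0],[0,0,.08]]),xatol=1e-4)) for d in ([0,0,0],[-.004,.004,.05],[.004,-.004,-.05])),key=lambda r:r.fun)
    x=best.x; tgt=np.array([[.006,-.056 if n=="tray_rect" else -.048,0]])
    print(n,use,x[:2].round(4),np.degrees(x[2]).round(1),round(best.fun,2),round(cost(p0),2),"seat",W(x,tgt)[0,:2].round(4))
# sails
r=C["top"]["frame"][150:180,270:305]; s=C["scene"]["frame"][190:235,355:395]
cv2.imwrite("pics/wm.png",cv2.resize(np.hstack([cv2.resize(r,(400,400)),cv2.resize(s,(355,400))])[:,:,::-1],None,fx=1,fy=1))
E
python3 c.py
```

```text
cam pos [[0.48, 0.01, 1.1], [1.35, -0.22, 0.63]]
pad_rect {'top': ([0.4538, -0.213], 0.87, np.float64(0.94)), 'scene': ([0.4584, -0.2126], 0.66, np.float64(0.95))}
tray_rect ['top'] [ 0.4324 -0.266 ] -15.7 93.84 100.26 seat [ 0.423  -0.3216]
tray_rect ['scene'] [ 0.4356 -0.2764] -22.0 90.91 111.75 seat [ 0.4203 -0.3306]
tray_rect ['top', 'scene'] [ 0.4321 -0.2751] -18.3 198.27 212.01 seat [ 0.4202 -0.3301]
tray_round ['top'] [0.4494 0.2859] 17.3 1.25 4.14 seat [0.4695 0.2419]
tray_round ['scene'] [0.4515 0.2871] 16.9 0.8 5.79 seat [0.4711 0.2429]
tray_round ['top', 'scene'] [0.4501 0.2863] 17.1 3.35 9.93 seat [0.4699 0.2422]
```

View pics/wm.png

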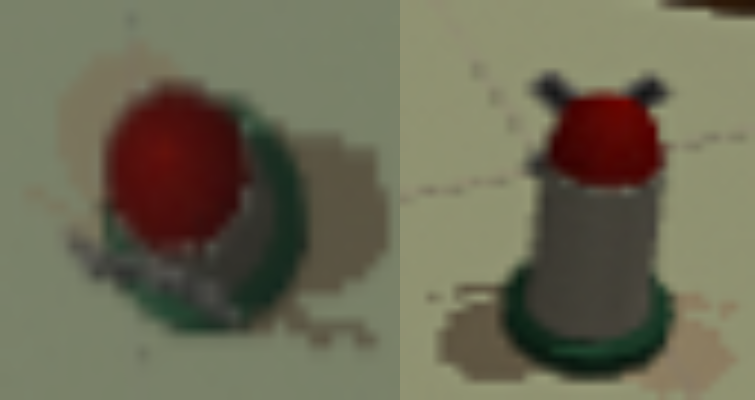

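```bash
cat > d.py <<'E'
import sys; from h import *
o=get_obs(); a=np.radians(o["tool_rot"][2]); p=o["tool_pos"]
T=np.array([[np.cos(a),np.sin(a),0],[np.sin(a),-np.cos(a),0],[0,0,-1]])
for s in sys.argv[1:]:
    q=np.array(eval(s)); d=T@(q-p); n=int(np.ceil(np.linalg.norm(d)/.04)); print(s,d.round(4),n,(d/n).round(4)); p=q
print("t",round(o["time_s"],2),o["tool_pos"].round(4),o["tool_rot"].round(2),o["force"].round(1),round(o["grip_width"],4))
E
python3 d.py .667,.1345,.15 .667,.1345,.03 .667,.1345,.15 .4238,.3406,.15 .4238,.3406,.045 .4238,.3406,.15 .426,.049,.15
```

```text
.667,.1345,.15 [-0.5823 -0.298   0.0726] 17 [-0.0343 -0.0175  0.0043]
.667,.1345,.03 [0.   0.   0.12] 3 [0.   0.   0.04]
.667,.1345,.15 [ 0.    0.   -0.12] 3 [ 0.    0.   -0.04]
.4238,.3406,.15 [0.2985 0.1118 0.    ] 8 [0.0373 0.014  0.    ]
.4238,.3406,.045 [0.    0.    0.105] 3 [0.    0.    0.035]
.4238,.3406,.15 [ 0.     0.    -0.105] 3 [ 0.     0.    -0.035]
.426,.049,.15 [-0.1006 -0.2737  0.    ] 8 [-0.0126 -0.0342  0.    ]
t 2.4 [0.2197 0.6117 0.2226] [180.     0.   160.25] [ 0.4 -0.1  0.5] 0.087
```

Emit:
{"api": "play_rows", "payload": {
  "steps": [
    [[-0.0343,-0.0175,0.0043,0,0,0,0.087],[-0.0343,-0.0175,0.0043,0,0,0,0.087],[-0.0343,-0.0175,0.0043,0,0,0,0.087],[-0.0343,-0.0175,0.0043,0,0,0,0.087],[-0.0343,-0.0175,0.0043,0,0,0,0.087],[-0.0343,-0.0175,0.0043,0,0,0,0.087],[-0.0343,-0.0175,0.0043,0,0,0,0.087],[-0.0343,-0.0175,0.0043,0,0,0,0.087],[-0.0343,-0.0175,0.0043,0,0,0,0.087]]
  ]
}}

```text
time_s: 3.3
tool_pos: [0.458, 0.358, 0.184]
tool_rot: [180.0, 0.0, 160.3]
force: [1.0, -0.1, -0.2]
grip_width: 0.0868
grasp_force: 0.0
```

Emit:
{"api": "play_rows", "payload": {
  "steps": [
    [[-0.0343,-0.0175,0.0043,0,0,0,0.087],[-0.0343,-0.0175,0.0043,0,0,0,0.087],[-0.0343,-0.0175,0.0043,0,0,0,0.087],[-0.0343,-0.0175,0.0043,0,0,0,0.087],[-0.0343,-0.0175,0.0043,0,0,0,0.087],[-0.0343,-0.0175,0.0043,0,0,0,0.087],[-0.0343,-0.0175,0.0043,0,0,0,0.087],[-0.0343,-0.0175,0.0043,0,0,0,0.087],[0,0,0,0,0,0,0.087],[0,0,0,0,0,0,0.087]]
  ]
}}

```text
time_s: 4.3
tool_pos: [0.6682, 0.1335, 0.149]
tool_rot: [-180.0, -0.0, 160.1]
force: [0.0, 0.5, -0.0]
grip_width: 0.0869
grasp_force: 0.0
```

```bash
python3 d.py .667,.1345,.15 .667,.1345,.03
```

```text
.667,.1345,.15 [ 0.0015  0.0006 -0.001 ] 1 [ 0.0015  0.0006 -0.001 ]
.667,.1345,.03 [0.   0.   0.12] 3 [0.   0.   0.04]
t 4.3 [0.6682 0.1335 0.149 ] [-1.7997e+02 -3.0000e-02  1.6011e+02] [ 0.   0.5 -0. ] 0.0869
```

Emit:
{"api": "play_rows", "payload": {
  "steps": [
    [[0.0015,0.0006,0.03,0,0,0,0.087],[0,0,0.035,0,0,0,0.087],[0,0,0.034,0,0,0,0.087],[0,0,0.02,0,0,0,0.087],[0,0,0,0,0,0,0.087],[0,0,0,0,0,0,0.05],[0,0,0,0,0,0,0.03],[0,0,0,0,0,0,0.03],[0,0,0,0,0,0,0.03],[0,0,0,0,0,0,0.03]]
  ],
  "force": 20
}}

```text
time_s: 5.3
tool_pos: [0.6672, 0.1359, 0.0313]
tool_rot: [179.9, 0.1, 160.2]
force: [-0.2, 0.4, 0.2]
grip_width: 0.0549
grasp_force: 0.0
```

Emit:
{"api": "play_rows", "payload": {
  "steps": [
    [[0,0,0,0,0,0,0.03],[0,0,0,0,0,0,0.03],[0,0,0,0,0,0,0.03],[0,0,0,0,0,0,0.03],[0,0,0,0,0,0,0.03],[0,0,0,0,0,0,0.03]]
  ]
}}

```text
time_s: 5.9
tool_pos: [0.6667, 0.1353, 0.0305]
tool_rot: [-180.0, -0.0, 160.2]
force: [-0.9, -1.5, 1.9]
grip_width: 0.0334
grasp_force: 20.0
```

Emit:
{"api": "play_rows", "payload": {
  "steps": [
    [[0,0,-0.02,0,0,0,0.03],[0,0,-0.03,0,0,0,0.03],[0,0,-0.035,0,0,0,0.03],[0,0,-0.035,0,0,0,0.03],[0.015,0.005,0,0,0,0,0.03],[0.035,0.013,0,0,0,0,0.03],[0.035,0.013,0,0,0,0,0.03],[0.035,0.013,0,0,0,0,0.03],[0.035,0.013,0,0,0,0,0.03],[0.035,0.013,0,0,0,0,0.03],[0.035,0.013,0,0,0,0,0.03],[0.03,0.012,0,0,0,0,0.03]]
  ]
}}

```text
time_s: 7.1
tool_pos: [0.4559, 0.313, 0.1495]
tool_rot: [-180.0, -0.1, 160.4]
force: [-0.1, 0.2, -1.2]
grip_width: 0.0337
grasp_force: 20.0
```

Emit:
{"api": "play_rows", "payload": {
  "steps": [
    [[0.025,0.009,0,0,0,0,0.03],[0.015,0.005,0,0,0,0,0.03],[0,0,0,0,0,0,0.03],[0,0,0,0,0,0,0.03]]
  ]
}}

```text
time_s: 7.5
tool_pos: [0.4259, 0.3377, 0.1499]
tool_rot: [-180.0, 0.0, 160.3]
force: [0.7, -1.1, -0.6]
grip_width: 0.0339
grasp_force: 20.0
```

```bash
python3 d.py .4238,.3406,.15 .4238,.3406,.0425
cat > v.py <<'E'
import sys; from h import *
C=cams(); c,u,v,w,k,name=sys.argv[1:7]; u,v,w=map(int,(u,v,w)); f=C[c]["frame"][max(v-w*5//8,0):v+w*5//8,max(u-w,0):u+w]
cv2.imwrite("pics/"+name,cv2.resize(f,None,fx=float(k),fy=float(k),interpolation=cv2.INTER_CUBIC)[:,:,::-1])
for n in sys.argv[7:]:
    n,z=n.split(":"); print(n,fit(C,n,float(z)))
E
python3 v.py scene 410 150 60 6 w1.png
```

```text
.4238,.3406,.15 [ 0.0029  0.0021 -0.0001] 1 [ 0.0029  0.0021 -0.0001]
.4238,.3406,.0425 [0.     0.     0.1075] 3 [0.     0.     0.0358]
t 7.5 [0.4259 0.3377 0.1499] [-1.7996e+02  1.0000e-02  1.6029e+02] [ 0.7 -1.1 -0.6] 0.0339
```

View pics/w1.png

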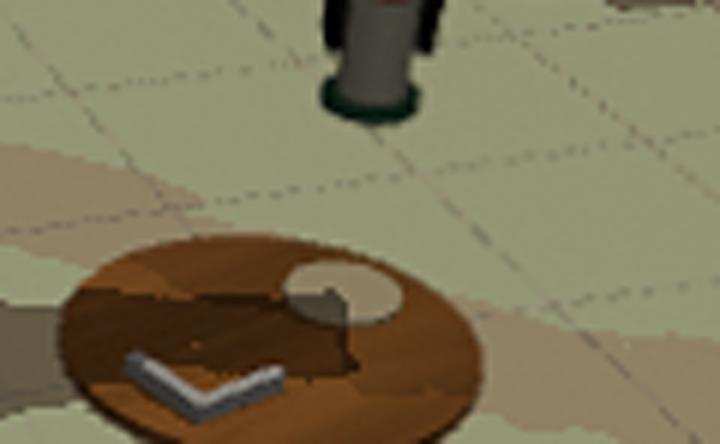

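The picture shows the windmill held upright (foot at about (370,100)), above and behind the round pad at (343,292). I'll lower it now.

Emit:
{"api": "play_rows", "payload": {
  "steps": [
    [[0.0029,0.0021,0.02,0,0,0,0.03],[0,0,0.03,0,0,0,0.03],[0,0,0.03,0,0,0,0.03],[0,0,0.015,0,0,0,0.03],[0,0,0.007,0,0,0,0.03],[0,0,0.004,0,0,0,0.03],[0,0,0.002,0,0,0,0.03],[0,0,0,0,0,0,0.03],[0,0,0,0,0,0,0.03]]
  ]
}}

```text
time_s: 8.5
tool_pos: [0.4245, 0.3415, 0.0434]
tool_rot: [179.9, 0.0, 160.2]
force: [-0.2, -0.2, -1.8]
grip_width: 0.0333
grasp_force: 20.0
```

Emit:
{"api": "play_rows", "payload": {
  "steps": [
    [[0,0,0.001,0,0,0,0.03],[0,0,0.001,0,0,0,0.03],[0,0,0,0,0,0,0.03],[0,0,0,0,0,0,0.03]]
  ]
}}

```text
time_s: 8.9
tool_pos: [0.4243, 0.3414, 0.0414]
tool_rot: [179.9, 0.0, 160.3]
force: [-1.8, -1.1, 5.5]
grip_width: 0.0333
grasp_force: 20.0
```

Emit:
{"api": "play_rows", "payload": {
  "steps": [
    [[0,0,0,0,0,0,0.038],[0,0,0,0,0,0,0.045],[0,0,0,0,0,0,0.06],[0,0,0,0,0,0,0.07],[0,0,0,0,0,0,0.07],[0,0,0,0,0,0,0.07],[0,0,0,0,0,0,0.07],[0,0,-0.02,0,0,0,0.087],[0,0,-0.04,0,0,0,0.087],[0,0,-0.045,0,0,0,0.087]]
  ]
}}

```text
time_s: 9.9
tool_pos: [0.423, 0.3401, 0.1453]
tool_rot: [-179.8, -0.1, 160.2]
force: [0.6, 0.4, 0.5]
grip_width: 0.0838
grasp_force: 0.0
```

Emit:
{"api": "play_rows", "payload": {
  "steps": [
    [[-0.005,-0.015,0,0,0,0,0.087],[-0.0125,-0.034,0,0,0,0,0.087],[-0.0125,-0.034,0,0,0,0,0.087],[-0.0125,-0.034,0,0,0,0,0.087],[-0.0125,-0.034,0,0,0,0,0.087],[-0.0125,-0.034,0,0,0,0,0.087],[-0.0125,-0.034,0,0,0,0,0.087],[-0.0125,-0.034,0,0,0,0,0.087],[-0.008,-0.021,0,0,0,0,0.087],[0,0,0,0,0,0,0.087]]
  ]
}}

```text
time_s: 10.9
tool_pos: [0.4258, 0.0457, 0.1453]
tool_rot: [180.0, 0.0, 159.9]
force: [-0.5, 0.8, 0.1]
grip_width: 0.0868
grasp_force: 0.0
```

```bash
python3 d.py .4265,.0491,.147 .4265,.0491,.011; python3 v.py top 240 240 80 4 w2.png windmill_c:.011
```

```text
.4265,.0491,.147 [ 0.0005  0.0035 -0.0017] 1 [ 0.0005  0.0035 -0.0017]
.4265,.0491,.011 [0.    0.    0.136] 4 [0.    0.    0.034]
t 10.9 [0.4258 0.0457 0.1453] [1.8000e+02 1.0000e-02 1.5991e+02] [-0.5  0.8  0.1] 0.0868
windmill_c {'top': ([0.4237, 0.343], 0.8, np.float64(0.84)), 'scene': ([0.423, 0.3423], 0.85, np.float64(0.89))}
```

View pics/w2.png

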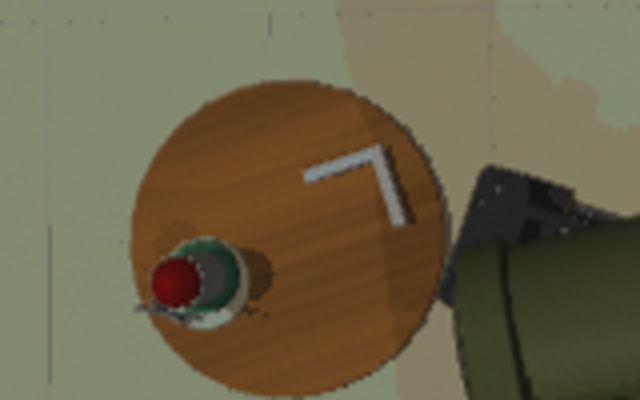

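The windmill stands upright on the pad (about (205,283)), measured within ~2 mm of its centre. Now the owl.

Emit:
{"api": "play_rows", "payload": {
  "steps": [
    [[0.0005,0.0035,0.02,0,0,0,0.087],[0,0,0.035,0,0,0,0.087],[0,0,0.035,0,0,0,0.087],[0,0,0.03,0,0,0,0.087],[0,0,0.0145,0,0,0,0.087],[0,0,0,0,0,0,0.06],[0,0,0,0,0,0,0.035],[0,0,0,0,0,0,0.035],[0,0,0,0,0,0,0.035],[0,0,0,0,0,0,0.035],[0,0,0,0,0,0,0.035],[0,0,0,0,0,0,0.035]]
  ]
}}

```text
time_s: 12.3
tool_pos: [0.4268, 0.0524, 0.0114]
tool_rot: [180.0, 0.0, 160.2]
force: [-1.2, -1.3, 2.9]
grip_width: 0.0434
grasp_force: 20.0
```

Emit:
{"api": "play_rows", "payload": {
  "steps": [
    [[0,0,0,0,0,0,0.035],[0,0,0,0,0,0,0.035],[0,0,0,0,0,0,0.035]]
  ]
}}

```text
time_s: 12.6
tool_pos: [0.4269, 0.0524, 0.0114]
tool_rot: [180.0, 0.0, 160.2]
force: [-1.0, -1.5, 6.2]
grip_width: 0.0431
grasp_force: 20.0
```

```bash
python3 d.py .4265,.0491,.147 .4545,-.2127,.147 .4545,-.2127,.023
```

```text
.4265,.0491,.147 [-0.0008 -0.0032 -0.1356] 4 [-0.0002 -0.0008 -0.0339]
.4545,-.2127,.147 [-0.1149 -0.2369  0.    ] 7 [-0.0164 -0.0338  0.    ]
.4545,-.2127,.023 [0.    0.    0.124] 4 [0.    0.    0.031]
t 12.6 [0.4269 0.0524 0.0114] [1.8000e+02 1.0000e-02 1.6023e+02] [-1.  -1.5  6.2] 0.0431
```

Emit:
{"api": "play_rows", "payload": {
  "steps": [
    [[0,0,-0.02,0,0,0,0.035],[0,0,-0.035,0,0,0,0.035],[0,0,-0.035,0,0,0,0.035],[-0.006,-0.013,-0.02,0,0,0,0.035],[-0.016,-0.033,0,0,0,0,0.035],[-0.016,-0.033,0,0,0,0,0.035],[-0.016,-0.033,0,0,0,0,0.035],[-0.016,-0.033,0,0,0,0,0.035],[-0.016,-0.033,0,0,0,0,0.035],[-0.016,-0.033,0,0,0,0,0.035],[-0.0137,-0.0291,0,0,0,0,0.035]]
  ]
}}

```text
time_s: 13.7
tool_pos: [0.4543, -0.2141, 0.1207]
tool_rot: [180.0, 0.0, 160.2]
force: [1.8, 0.4, -0.6]
grip_width: 0.0435
grasp_force: 20.0
```

Emit:
{"api": "play_rows", "payload": {
  "steps": [
    [[0,0,0,0,0,0,0.035],[0,0,0,0,0,0,0.035],[0,0,0,0,0,0,0.035]]
  ]
}}

```text
time_s: 14.0
tool_pos: [0.4543, -0.211, 0.1205]
tool_rot: [180.0, -0.1, 160.3]
force: [-0.8, 0.7, -0.8]
grip_width: 0.0436
grasp_force: 20.0
```

```bash
python3 d.py .4545,-.2127,.121 .4545,-.2127,.024; python3 v.py scene 230 180 60 5 o1.png
```

```text
.4545,-.2127,.121 [-0.0008 -0.0015 -0.0005] 1 [-0.0008 -0.0015 -0.0005]
.4545,-.2127,.024 [0.    0.    0.097] 3 [0.     0.     0.0323]
t 14.0 [ 0.4543 -0.211   0.1205] [ 1.7996e+02 -6.0000e-02  1.6033e+02] [-0.8  0.7 -0.8] 0.0436
```

View pics/o1.png

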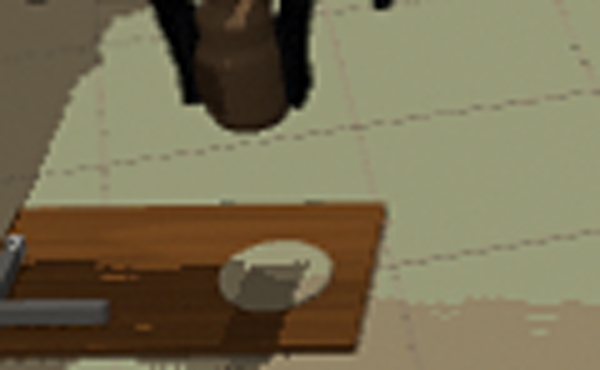

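The owl hangs upright in the fingers (about (245,70)), above the rect pad at (275,275). I'll lower it, slowing near contact at TCP ≈ 0.0225.

Emit:
{"api": "play_rows", "payload": {
  "steps": [
    [[-0.0008,-0.0015,0.03,0,0,0,0.035],[0,0,0.035,0,0,0,0.035],[0,0,0.018,0,0,0,0.035],[0,0,0.008,0,0,0,0.035],[0,0,0.004,0,0,0,0.035],[0,0,0.002,0,0,0,0.035],[0,0,0.001,0,0,0,0.035],[0,0,0,0,0,0,0.035],[0,0,0,0,0,0,0.035]]
  ]
}}

```text
time_s: 15.0
tool_pos: [0.4551, -0.2142, 0.0236]
tool_rot: [180.0, 0.1, 160.2]
force: [-0.0, 0.3, -0.5]
grip_width: 0.0436
grasp_force: 20.0
```

Emit:
{"api": "play_rows", "payload": {
  "steps": [
    [[0,0,0.001,0,0,0,0.035],[0,0,0.0008,0,0,0,0.035],[0,0,0,0,0,0,0.035],[0,0,0,0,0,0,0.035]]
  ]
}}

```text
time_s: 15.4
tool_pos: [0.4552, -0.2142, 0.0224]
tool_rot: [179.9, 0.0, 160.2]
force: [-2.7, 1.3, 9.1]
grip_width: 0.0436
grasp_force: 20.0
```

Emit:
{"api": "play_rows", "payload": {
  "steps": [
    [[0,0,0,0,0,0,0.048],[0,0,0,0,0,0,0.055],[0,0,0,0,0,0,0.065],[0,0,0,0,0,0,0.075],[0,0,0,0,0,0,0.08],[0,0,0,0,0,0,0.08],[0,0,-0.02,0,0,0,0.087],[0,0,-0.04,0,0,0,0.087],[0,0,-0.045,0,0,0,0.087],[0,0,-0.02,0,0,0,0.087]]
  ]
}}

```text
time_s: 16.4
tool_pos: [0.4563, -0.2152, 0.1499]
tool_rot: [179.9, 0.3, 160.2]
force: [0.1, -0.1, -0.1]
grip_width: 0.0861
grasp_force: 0.0
```

```bash
python3 d.py .5705,-.0171,.12  .5705,-.0171,.017; python3 v.py top 430 240 60 5 o2.png owl_c:.011
```

```text
.5705,-.0171,.12 [-0.0404  0.225   0.0299] 6 [-0.0067  0.0375  0.005 ]
.5705,-.0171,.017 [0.    0.    0.103] 3 [0.     0.     0.0343]
t 16.4 [ 0.4563 -0.2152  0.1499] [179.95   0.31 160.22] [ 0.1 -0.1 -0.1] 0.0861
owl_c {'top': ([0.4576, -0.2239], 0.7, np.float64(0.49)), 'scene': ([0.4563, -0.2134], 0.79, np.float64(0.86))}
```

View pics/o2.png

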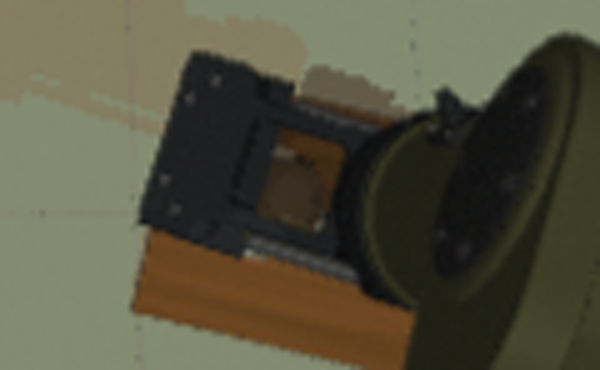

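The arm covers most of the pad in this view; the owl shows inside the gripper window at about (293,185), and the scene fit puts it within 2 mm. Next is the wide base.

Emit:
{"api": "play_rows", "payload": {
  "steps": [
    [[-0.0055,0.032,0,0,0,0,0.087],[-0.007,0.039,0,0,0,0,0.087],[-0.007,0.039,0,0,0,0,0.087],[-0.007,0.039,0,0,0,0,0.087],[-0.007,0.039,0.01,0,0,0,0.087],[-0.0069,0.037,0.02,0,0,0,0.087],[0,0,0,0,0,0,0.087],[0,0,0,0,0,0,0.087]]
  ]
}}

```text
time_s: 17.4
tool_pos: [0.567, -0.0155, 0.1134]
tool_rot: [-179.8, -0.2, 160.4]
force: [0.6, -0.2, -0.4]
grip_width: 0.0871
grasp_force: 0.0
```

```bash
python3 d.py .5705,-.0171,.12  .5705,-.0171,.017
```

```text
.5705,-.0171,.12 [-0.0038 -0.0003 -0.0066] 1 [-0.0038 -0.0003 -0.0066]
.5705,-.0171,.017 [0.    0.    0.103] 3 [0.     0.     0.0343]
t 17.4 [ 0.567  -0.0155  0.1134] [-179.8    -0.25  160.36] [ 0.6 -0.2 -0.4] 0.0871
```

Emit:
{"api": "play_rows", "payload": {
  "steps": [
    [[-0.0038,0,0,0,0,0,0.087],[0,0,0.03,0,0,0,0.087],[0,0,0.03,0,0,0,0.087],[0,0,0.02,0,0,0,0.087],[0,0,0,0,0,0,0.08],[0,0,0,0,0,0,0.08]]
  ]
}}

```text
time_s: 18.0
tool_pos: [0.5724, -0.0188, 0.0368]
tool_rot: [-180.0, 0.0, 160.1]
force: [-0.1, 0.1, -0.8]
grip_width: 0.081
grasp_force: 0.0
```

```bash
python3 d.py .5705,-.0171,.0175
```

```text
.5705,-.0171,.0175 [0.0024 0.0009 0.0193] 1 [0.0024 0.0009 0.0193]
t 18.0 [ 0.5724 -0.0188  0.0368] [-1.7999e+02  3.0000e-02  1.6012e+02] [-0.1  0.1 -0.8] 0.081
```

Emit:
{"api": "play_rows", "payload": {
  "steps": [
    [[0.0022,0.0009,0.01,0,0,0,0.08],[0,0,0.0095,0,0,0,0.07],[0,0,0,0,0,0,0.04],[0,0,0,0,0,0,0.04],[0,0,0,0,0,0,0.04],[0,0,0,0,0,0,0.04],[0,0,0,0,0,0,0.04],[0,0,0,0,0,0,0.04],[0,0,0,0,0,0,0.04],[0,0,0,0,0,0,0.04]]
  ],
  "force": 25
}}

```text
time_s: 19.0
tool_pos: [0.5708, -0.0157, 0.017]
tool_rot: [180.0, 0.0, 160.2]
force: [-0.0, 0.3, 2.1]
grip_width: 0.0453
grasp_force: 25.0
```

```bash
python3 - <<'E'
import numpy as np
R=lambda a:np.array([[np.cos(a),-np.sin(a)],[np.sin(a),np.cos(a)]])
for c,a,s in (((.433,-.265),-15.6,(.006,-.056)),((.4501,.2862),17.1,(.006,-.048))):
    a=np.radians(a); print("seat",np.array(c)+R(a)@s,"off8",np.array(c)+R(a)@(np.array(s)+(-.008,.008)),"x,y push in tool axes",[ [ (np.array([[np.cos(t),np.sin(t)],[np.sin(t),-np.cos(t)]])@R(a)@v).round(3) for v in ((1,0),(0,-1))] for t in [np.radians(160.24)]])
E
python3 d.py .5705,-.0171,.13 .411,-.3106,.13 .411,-.3106,.03
```

```text
seat [ 0.42371947 -0.32055062] off8 [ 0.41816552 -0.31069396] x,y push in tool axes [[array([-0.997,  0.073]), array([-0.073, -0.997])]]
seat [0.46994869 0.24208618] off8 [0.45995003 0.2473802 ] x,y push in tool axes [[array([-0.8,  0.6]), array([-0.6, -0.8])]]
.5705,-.0171,.13 [-1.00e-04 -1.40e-03 -1.13e-01] 3 [-0.     -0.0005 -0.0377]
.411,-.3106,.13 [ 0.0509 -0.3301  0.    ] 9 [ 0.0057 -0.0367  0.    ]
.411,-.3106,.03 [0.  0.  0.1] 3 [0.     0.     0.0333]
t 19.0 [ 0.5708 -0.0157  0.017 ] [1.7998e+02 4.0000e-02 1.6025e+02] [-0.   0.3  2.1] 0.0453
```

Emit:
{"api": "play_rows", "payload": {
  "steps": [
    [[0,0,-0.02,0,0,0,0.04],[0,0,-0.035,0,0,0,0.04],[0,0,-0.04,0,0,0,0.04],[0,0,-0.038,0,0,0,0.04],[0.0024,-0.0182,0,0,0,0,0.04],[0.0049,-0.0366,0,0,0,0,0.04],[0.0049,-0.0366,0,0,0,0,0.04],[0.0049,-0.0366,0,0,0,0,0.04],[0.0049,-0.0366,0,0,0,0,0.04],[0.0049,-0.0366,0,0,0,0,0.04],[0.0049,-0.0366,0,0,0,0,0.04],[0.0049,-0.0366,0,0,0,0,0.04]]
  ]
}}

```text
time_s: 20.2
tool_pos: [0.4411, -0.2627, 0.1485]
tool_rot: [180.0, -0.1, 160.2]
force: [0.9, -1.4, -1.4]
grip_width: 0.0458
grasp_force: 25.0
```

Emit:
{"api": "play_rows", "payload": {
  "steps": [
    [[0.0049,-0.0366,0,0,0,0,0.04],[0.0024,-0.0182,0,0,0,0,0.04],[0,0,0,0,0,0,0.04],[0,0,0,0,0,0,0.04],[0,0,0,0,0,0,0.04]]
  ]
}}

```text
time_s: 20.7
tool_pos: [0.4182, -0.3092, 0.149]
tool_rot: [180.0, -0.1, 160.4]
force: [1.2, 0.1, -2.4]
grip_width: 0.0452
grasp_force: 25.0
```

```bash
python3 d.py .4182,-.3107,.15 .4182,-.3107,.027; python3 v.py scene 210 180 80 5 b1.png owl_c:.011
```

```text
.4182,-.3107,.15 [-0.0005 -0.0014 -0.001 ] 1 [-0.0005 -0.0014 -0.001 ]
.4182,-.3107,.027 [0.    0.    0.123] 4 [0.     0.     0.0308]
t 20.7 [ 0.4182 -0.3092  0.149 ] [ 1.7995e+02 -6.0000e-02  1.6035e+02] [ 1.2  0.1 -2.4] 0.0452
owl_c {'top': ([0.4552, -0.2143], 0.87, np.float64(0.91)), 'scene': ([0.4571, -0.214], 0.95, np.float64(0.86))}
```

View pics/b1.png

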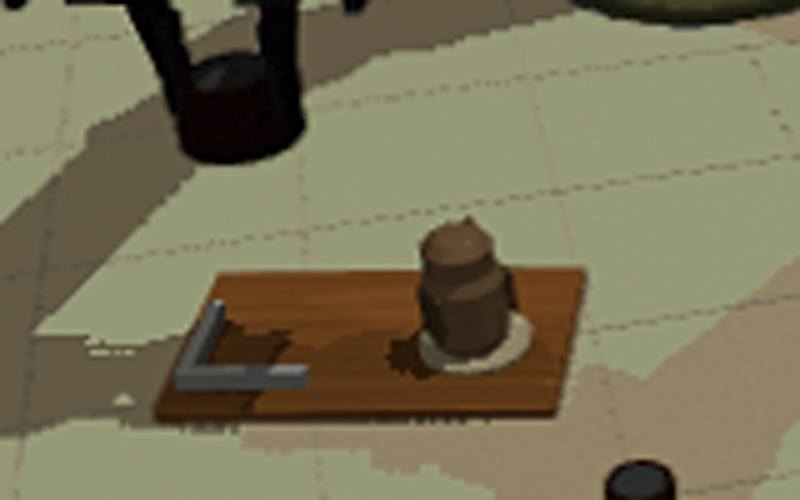

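The owl stands upright on its pad (470,290). The wide base is held at (240,110), over the rect corner at (200,360). Lowering to the board.

Emit:
{"api": "play_rows", "payload": {
  "steps": [
    [[-0.0005,-0.0014,0.03,0,0,0,0.04],[0,0,0.04,0,0,0,0.04],[0,0,0.03,0,0,0,0.04],[0,0,0.014,0,0,0,0.04],[0,0,0.006,0,0,0,0.04],[0,0,0.0025,0,0,0,0.04],[0,0,0.001,0,0,0,0.04],[0,0,0,0,0,0,0.04],[0,0,0,0,0,0,0.04]]
  ]
}}

```text
time_s: 21.8
tool_pos: [0.4186, -0.3125, 0.0271]
tool_rot: [180.0, 0.1, 160.2]
force: [0.0, -0.3, -0.7]
grip_width: 0.0454
grasp_force: 25.0
```

Emit:
{"api": "play_rows", "payload": {
  "steps": [
    [[0,0,0.001,0,0,0,0.04],[0,0,0.001,0,0,0,0.04],[0,0,0.0005,0,0,0,0.04],[0,0,0,0,0,0,0.04],[0,0,0,0,0,0,0.04]]
  ]
}}

```text
time_s: 22.3
tool_pos: [0.4183, -0.3123, 0.025]
tool_rot: [179.9, 0.0, 160.2]
force: [-2.5, 2.4, 8.6]
grip_width: 0.0451
grasp_force: 25.0
```

Emit:
{"api": "play_rows", "payload": {
  "steps": [
    [[-0.002,0.0001,0,0,0,0,0.04],[-0.002,0.0001,0,0,0,0,0.04],[-0.002,0.0002,0,0,0,0,0.04],[0,0,0,0,0,0,0.04]]
  ]
}}

```text
time_s: 22.7
tool_pos: [0.4203, -0.3131, 0.0249]
tool_rot: [179.8, -0.4, 160.2]
force: [-12.6, 6.1, 21.0]
grip_width: 0.0453
grasp_force: 25.0
```

Emit:
{"api": "play_rows", "payload": {
  "steps": [
    [[-0.001,0.0001,0,0,0,0,0.04],[-0.001,0.0001,0,0,0,0,0.04],[0,0,0,0,0,0,0.04]]
  ]
}}

```text
time_s: 23.0
tool_pos: [0.4211, -0.3134, 0.0248]
tool_rot: [179.8, -0.5, 160.2]
force: [-15.4, 7.0, 24.3]
grip_width: 0.0455
grasp_force: 25.0
```

Emit:
{"api": "play_rows", "payload": {
  "steps": [
    [[0,0,-0.002,0,0,0,0.04],[0,0,0,0,0,0,0.04],[0,0,0,0,0,0,0.04]]
  ]
}}

```text
time_s: 23.3
tool_pos: [0.4259, -0.3143, 0.0256]
tool_rot: [-180.0, 0.0, 160.3]
force: [0.1, -0.2, -1.8]
grip_width: 0.0452
grasp_force: 25.0
```

```bash
python3 d.py; python3 v.py scene 190 195 45 8 b2.png
```

```text
t 23.3 [ 0.4259 -0.3143  0.0256] [-1.8000e+02  4.0000e-02  1.6027e+02] [ 0.1 -0.2 -1.8] 0.0452
```

View pics/b2.png

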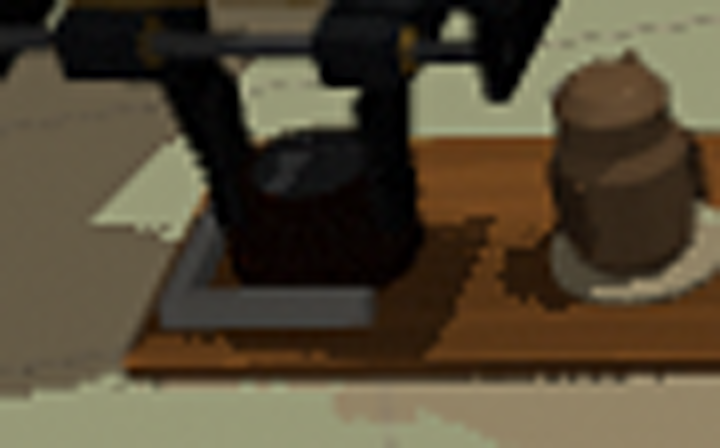

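The base is held just above the board, near the front stop but not pressing on it. I'll slide it on with light contact.

Emit:
{"api": "play_rows", "payload": {
  "steps": [
    [[-0.001,0.0001,0,0,0,0,0.04],[-0.001,0.0001,0,0,0,0,0.04],[0,0,0,0,0,0,0.04],[0,0,0,0,0,0,0.04]]
  ]
}}

```text
time_s: 23.8
tool_pos: [0.4262, -0.3143, 0.0252]
tool_rot: [180.0, -0.2, 160.2]
force: [-4.7, 1.6, 1.8]
grip_width: 0.0456
grasp_force: 25.0
```

Emit:
{"api": "play_rows", "payload": {
  "steps": [
    [[-0.001,0.0001,0,0,0,0,0.04],[-0.001,0.0001,0,0,0,0,0.04],[0,0,0,0,0,0,0.04],[0,0,0,0,0,0,0.04]]
  ]
}}

```text
time_s: 24.2
tool_pos: [0.4262, -0.3143, 0.025]
tool_rot: [179.9, -0.4, 160.2]
force: [-8.2, 3.5, 6.7]
grip_width: 0.0455
grasp_force: 25.0
```

Emit:
{"api": "play_rows", "payload": {
  "steps": [
    [[0.0015,0,-0.0003,0,0,0,0.04],[0,-0.002,0,0,0,0,0.04],[-0.0001,-0.002,0,0,0,0,0.04],[-0.0002,-0.002,0,0,0,0,0.04],[0,0,0,0,0,0,0.04],[0,0,0,0,0,0,0.04]]
  ]
}}

```text
time_s: 24.8
tool_pos: [0.4256, -0.3169, 0.0252]
tool_rot: [179.7, -0.3, 160.3]
force: [-4.5, 7.9, 3.0]
grip_width: 0.0456
grasp_force: 25.0
```

Emit:
{"api": "play_rows", "payload": {
  "steps": [
    [[-0.0001,-0.001,0,0,0,0,0.04],[-0.0001,-0.001,0,0,0,0,0.04],[0,0,0,0,0,0,0.04],[0,0,0,0,0,0,0.04]]
  ]
}}

```text
time_s: 25.2
tool_pos: [0.4253, -0.3178, 0.0252]
tool_rot: [179.6, -0.3, 160.4]
force: [-5.4, 10.3, 4.6]
grip_width: 0.0453
grasp_force: 25.0
```

Emit:
{"api": "play_rows", "payload": {
  "steps": [
    [[-0.0001,-0.001,0,0,0,0,0.04],[-0.0001,-0.001,0,0,0,0,0.04],[0,0,0,0,0,0,0.04],[0,0,0,0,0,0,0.04]]
  ]
}}

```text
time_s: 25.6
tool_pos: [0.4249, -0.3195, 0.0252]
tool_rot: [179.6, -0.3, 160.4]
force: [-5.0, 10.1, 5.4]
grip_width: 0.0454
grasp_force: 25.0
```

Emit:
{"api": "play_rows", "payload": {
  "steps": [
    [[-0.0001,-0.001,0,0,0,0,0.04],[-0.0001,-0.001,0,0,0,0,0.04],[0,0,0,0,0,0,0.04],[0,0,0,0,0,0,0.04]]
  ]
}}

```text
time_s: 26.0
tool_pos: [0.4249, -0.3196, 0.0253]
tool_rot: [179.4, -0.4, 160.4]
force: [-4.2, 14.7, 7.7]
grip_width: 0.0451
grasp_force: 25.0
```

Emit:
{"api": "play_rows", "payload": {
  "steps": [
    [[-0.0001,-0.001,0,0,0,0,0.04],[-0.0001,-0.001,0,0,0,0,0.04],[0,0,0,0,0,0,0.04],[0,0,0,0,0,0,0.04]]
  ]
}}

```text
time_s: 26.4
tool_pos: [0.4249, -0.3197, 0.0253]
tool_rot: [179.3, -0.5, 160.5]
force: [-4.7, 17.5, 12.0]
grip_width: 0.0455
grasp_force: 25.0
```

Both stops are in contact. I'll ease the push, then release.

Emit:
{"api": "play_rows", "payload": {
  "steps": [
    [[0,0.0035,0,0,0,0,0.04],[0,0,0,0,0,0,0.04],[0,0,0,0,0,0,0.052],[0,0,0,0,0,0,0.06],[0,0,0,0,0,0,0.07],[0,0,0,0,0,0,0.07],[0,0,0,0,0,0,0.07]]
  ]
}}

```text
time_s: 27.1
tool_pos: [0.426, -0.3258, 0.0263]
tool_rot: [-180.0, 0.1, 160.2]
force: [0.2, -0.1, 0.5]
grip_width: 0.0687
grasp_force: 0.0
```

Emit:
{"api": "play_rows", "payload": {
  "steps": [
    [[0,0,-0.02,0,0,0,0.087],[0,0,-0.04,0,0,0,0.087],[0,0,-0.04,0,0,0,0.087],[0,0,-0.025,0,0,0,0.087],[0,0,0,0,0,0,0.087]]
  ]
}}

```text
time_s: 27.6
tool_pos: [0.4279, -0.3271, 0.155]
tool_rot: [-180.0, 0.5, 160.2]
force: [0.3, 0.2, 0.1]
grip_width: 0.0865
grasp_force: 0.0
```

```bash
python3 d.py .6463,-.1517,.15 .6463,-.1517,.04 .6463,-.1517,.028; python3 v.py scene 190 195 45 8 b3.png base_wide_c:.008 owl_c:.011
```

```text
.6463,-.1517,.15 [-0.1462  0.239   0.005 ] 8 [-0.0183  0.0299  0.0006]
.6463,-.1517,.04 [0.   0.   0.11] 3 [0.     0.     0.0367]
.6463,-.1517,.028 [0.    0.    0.012] 1 [0.    0.    0.012]
t 27.6 [ 0.4279 -0.3271  0.155 ] [-179.98    0.47  160.21] [0.3 0.2 0.1] 0.0865
base_wide_c {'scene': ([0.4205, -0.3199], 0.8, np.float64(0.79))}
owl_c {'top': ([0.4552, -0.2154], 0.67, np.float64(0.92)), 'scene': ([0.4561, -0.2138], 0.61, np.float64(0.88))}
```

View pics/b3.png

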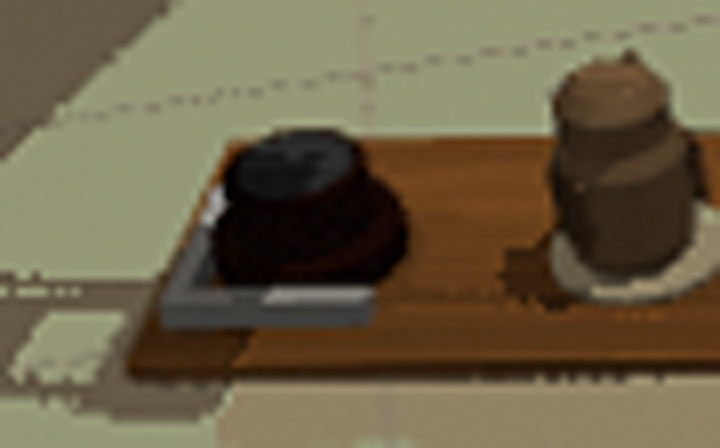

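The base sits inside both stops at (310,215). Its apparent lean is probably perspective, since the pad ellipse leans the same way; I'll check it from the top camera once the arm is clear.

Emit:
{"api": "play_rows", "payload": {
  "steps": [
    [[-0.01,0.016,0,0,0,0,0.087],[-0.0183,0.03,0,0,0,0,0.087],[-0.0183,0.03,0,0,0,0,0.087],[-0.0183,0.03,0,0,0,0,0.087],[-0.0183,0.03,0,0,0,0,0.087],[-0.0183,0.03,0,0,0,0,0.087],[-0.0183,0.03,0,0,0,0,0.087],[-0.0183,0.03,0,0,0,0,0.087],[-0.008,0.013,0,0,0,0,0.087],[0,0,0.04,0,0,0,0.087],[0,0,0.02,0,0,0,0.087],[0,0,0,0,0,0,0.087]]
  ]
}}

```text
time_s: 29.1
tool_pos: [0.6409, -0.1485, 0.0867]
tool_rot: [-179.9, -0.4, 160.2]
force: [-0.6, -0.4, -0.6]
grip_width: 0.0867
grasp_force: 0.0
```

```bash
python3 d.py .6463,-.1517,.08 .6463,-.1517,.028
cat > f.py <<'E'
import sys; from h import *
C=cams(); outs=[]
for n,z,R in (("base_wide_c",.008,0),("owl_c",.011,0)) if len(sys.argv)<2 else (("base_tall_c",.008,0),("windmill_c",.011,0)):
    r=fit(C,n,z); print(n,r)
    for c in C:
        if c not in r: continue
        cam=C[c]; f=cam["frame"][:,:,::-1].copy(); k=5; x,y=np.mean([r[q][0] for q in r],axis=0)
        p=proj(cam,[x,y,z])[0]; u,v=int(p[0]),int(p[1]); s=f[v-32:v+22,u-32:u+32]; s=cv2.resize(s,None,fx=k,fy=k,interpolation=cv2.INTER_CUBIC)
        for rr,zz in RINGS[n]:
            q=(proj(cam,np.c_[x+rr/1e3*np.cos(t),y+rr/1e3*np.sin(t),np.full(48,z+zz/1e3)])-[u-32,v-32]+.5)*k
            cv2.polylines(s,[q.round().astype(np.int32)],True,(0,255,255),1)
        outs.append(s)
w=[np.hstack(outs[i:i+2]) for i in range(0,len(outs)-1,2)]; cv2.imwrite("pics/"+(sys.argv[1] if len(sys.argv)>1 else "fit.png"),np.vstack(w))
E
python3 f.py
```

```text
.6463,-.1517,.08 [-0.0062 -0.0011  0.0067] 1 [-0.0062 -0.0011  0.0067]
.6463,-.1517,.028 [0.    0.    0.052] 2 [0.    0.    0.026]
t 29.1 [ 0.6409 -0.1485  0.0867] [-179.89   -0.43  160.24] [-0.6 -0.4 -0.6] 0.0867
base_wide_c {'top': ([0.4251, -0.3186], 0.66, np.float64(0.88)), 'scene': ([0.4352, 0.3065], 0.72, np.float64(0.05))}
owl_c {'top': ([0.4491, -0.2292], 0.67, np.float64(0.27))}
```

View pics/fit.png

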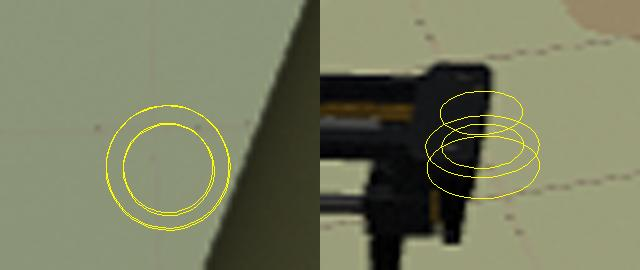

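The arm blocked the scene view, so that overlay isn't usable. The top fit puts the wide base 2 mm from the expected seat. On to the tall base.

Emit:
{"api": "play_rows", "payload": {
  "steps": [
    [[-0.0055,-0.001,0.01,0,0,0,0.08],[0,0,0.02,0,0,0,0.07],[0,0,0,0,0,0,0.07],[0,0,0,0,0,0,0.07]]
  ]
}}

```text
time_s: 29.8
tool_pos: [0.6485, -0.1524, 0.0606]
tool_rot: [-180.0, -0.0, 160.2]
force: [-0.6, -0.0, 0.2]
grip_width: 0.0711
grasp_force: 0.0
```

```bash
python3 d.py .6463,-.1517,.028
```

```text
.6463,-.1517,.028 [ 0.0023 -0.0001  0.0326] 1 [ 0.0023 -0.0001  0.0326]
t 29.8 [ 0.6485 -0.1524  0.0606] [-1.7998e+02 -5.0000e-02  1.6024e+02] [-0.6 -0.   0.2] 0.0711
```

Emit:
{"api": "play_rows", "payload": {
  "steps": [
    [[0.0023,0,0.015,0,0,0,0.07],[0,0,0.0175,0,0,0,0.06],[0,0,0,0,0,0,0.028],[0,0,0,0,0,0,0.028],[0,0,0,0,0,0,0.028],[0,0,0,0,0,0,0.028],[0,0,0,0,0,0,0.028],[0,0,0,0,0,0,0.028],[0,0,0,0,0,0,0.028],[0,0,0,0,0,0,0.028]]
  ]
}}

```text
time_s: 30.8
tool_pos: [0.6469, -0.1519, 0.0291]
tool_rot: [180.0, 0.1, 160.2]
force: [0.8, -1.4, 2.2]
grip_width: 0.0315
grasp_force: 25.0
```

```bash
python3 d.py .6463,-.1517,.158 .46,.2474,.158 .46,.2474,.038
```

```text
.6463,-.1517,.158 [ 0.0006 -0.     -0.1289] 4 [ 0.0001 -0.     -0.0322]
.46,.2474,.158 [0.3103 0.3126 0.    ] 12 [0.0259 0.026  0.    ]
.46,.2474,.038 [0.   0.   0.12] 3 [0.   0.   0.04]
t 30.8 [ 0.6469 -0.1519  0.0291] [1.8000e+02 6.0000e-02 1.6024e+02] [ 0.8 -1.4  2.2] 0.0315
```

Emit:
{"api": "play_rows", "payload": {
  "steps": [
    [[0,0,-0.02,0,0,0,0.028],[0,0,-0.035,0,0,0,0.028],[0,0,-0.04,0,0,0,0.028],[0.01,0.01,-0.035,0,0,0,0.028],[0.025,0.025,0,0,0,0,0.028],[0.026,0.026,0,0,0,0,0.028],[0.026,0.026,0,0,0,0,0.028],[0.026,0.026,0,0,0,0,0.028],[0.026,0.026,0,0,0,0,0.028],[0.026,0.026,0,0,0,0,0.028],[0.026,0.026,0,0,0,0,0.028],[0.026,0.026,0,0,0,0,0.028]]
  ]
}}

```text
time_s: 32.0
tool_pos: [0.5142, 0.1275, 0.1581]
tool_rot: [180.0, -0.0, 160.3]
force: [0.5, 0.3, -0.5]
grip_width: 0.0314
grasp_force: 25.0
```

Emit:
{"api": "play_rows", "payload": {
  "steps": [
    [[0.026,0.026,0,0,0,0,0.028],[0.026,0.026,0,0,0,0,0.028],[0.026,0.026,0,0,0,0,0.028],[0.022,0.022,0,0,0,0,0.028],[0.0195,0.0215,0,0,0,0,0.028],[0,0,0,0,0,0,0.028],[0,0,0,0,0,0,0.028],[0,0,0,0,0,0,0.028]]
  ]
}}

```text
time_s: 32.8
tool_pos: [0.4446, 0.2795, 0.1582]
tool_rot: [-180.0, 0.0, 160.2]
force: [0.1, -0.6, -0.2]
grip_width: 0.0314
grasp_force: 25.0
```

```bash
python3 d.py .46,.2474,.158 .46,.2474,.038; python3 f.py
```

```text
.46,.2474,.158 [-0.0254 -0.0249  0.0002] 1 [-0.0254 -0.0249  0.0002]
.46,.2474,.038 [0.   0.   0.12] 3 [0.   0.   0.04]
t 32.8 [0.4446 0.2795 0.1582] [-1.7995e+02  1.0000e-02  1.6015e+02] [ 0.1 -0.6 -0.2] 0.0314
base_wide_c {'top': ([0.4251, -0.3193], 0.58, np.float64(0.86)), 'scene': ([0.4212, -0.319], 0.93, np.float64(0.81))}
owl_c {'top': ([0.4548, -0.2155], 0.82, np.float64(0.92)), 'scene': ([0.4564, -0.2139], 0.76, np.float64(0.87))}
```

View pics/fit.png

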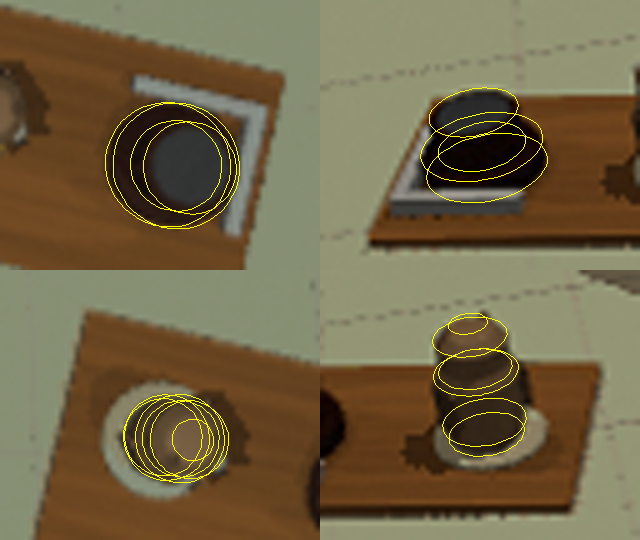

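The wide base (top view (172,165)) touches both stops and sits flat, and the owl is upright on its pad. I overshot with the tall base by one row, so I'll correct that and lower it.

Emit:
{"api": "play_rows", "payload": {
  "steps": [
    [[-0.0254,-0.0249,0,0,0,0,0.028],[0,0,0.03,0,0,0,0.028],[0,0,0.035,0,0,0,0.028],[0,0,0.03,0,0,0,0.028],[0,0,0.015,0,0,0,0.028],[0,0,0.007,0,0,0,0.028],[0,0,0.002,0,0,0,0.028],[0,0,0,0,0,0,0.028],[0,0,0,0,0,0,0.028]]
  ]
}}

```text
time_s: 34.0
tool_pos: [0.4605, 0.2493, 0.0406]
tool_rot: [179.9, 0.1, 160.2]
force: [-1.0, 0.0, -1.0]
grip_width: 0.0311
grasp_force: 25.0
```

Emit:
{"api": "play_rows", "payload": {
  "steps": [
    [[0,0,0.0015,0,0,0,0.028],[0,0,0.001,0,0,0,0.028],[0,0,0.0005,0,0,0,0.028],[0,0,0,0,0,0,0.028],[0,0,0,0,0,0,0.028]]
  ]
}}

```text
time_s: 34.5
tool_pos: [0.4599, 0.2491, 0.037]
tool_rot: [180.0, 0.0, 160.3]
force: [-1.4, -0.3, 3.8]
grip_width: 0.0316
grasp_force: 25.0
```

Emit:
{"api": "play_rows", "payload": {
  "steps": [
    [[0,0,-0.0007,0,0,0,0.028],[-0.0016,0.0012,0,0,0,0,0.028],[-0.0016,0.0012,0,0,0,0,0.028],[-0.0016,0.0012,0,0,0,0,0.028],[0,0,0,0,0,0,0.028],[0,0,0,0,0,0,0.028]]
  ]
}}

```text
time_s: 35.1
tool_pos: [0.4656, 0.2506, 0.037]
tool_rot: [180.0, 0.0, 160.2]
force: [-0.2, 0.3, 0.3]
grip_width: 0.0313
grasp_force: 25.0
```

Emit:
{"api": "play_rows", "payload": {
  "steps": [
    [[-0.0008,0.0006,0,0,0,0,0.028],[-0.0008,0.0006,0,0,0,0,0.028],[0,0,0,0,0,0,0.028],[0,0,0,0,0,0,0.028]]
  ]
}}

```text
time_s: 35.5
tool_pos: [0.4678, 0.2512, 0.037]
tool_rot: [180.0, 0.1, 160.2]
force: [-0.0, -0.2, -1.0]
grip_width: 0.0315
grasp_force: 25.0
```

Emit:
{"api": "play_rows", "payload": {
  "steps": [
    [[-0.0008,0.0006,0,0,0,0,0.028],[-0.0008,0.0006,0,0,0,0,0.028],[0,0,0,0,0,0,0.028],[0,0,0,0,0,0,0.028]]
  ]
}}

```text
time_s: 35.9
tool_pos: [0.4684, 0.2513, 0.0371]
tool_rot: [-179.9, -0.1, 160.2]
force: [-4.9, -2.3, 3.8]
grip_width: 0.0314
grasp_force: 25.0
```

Emit:
{"api": "play_rows", "payload": {
  "steps": [
    [[-0.0012,-0.0016,0,0,0,0,0.028],[-0.0012,-0.0016,0,0,0,0,0.028],[-0.0012,-0.0016,0,0,0,0,0.028],[-0.0006,-0.0008,0,0,0,0,0.028],[0,0,0,0,0,0,0.028],[0,0,0,0,0,0,0.028]]
  ]
}}

```text
time_s: 36.5
tool_pos: [0.4698, 0.2478, 0.0374]
tool_rot: [179.9, -0.2, 160.3]
force: [-5.8, 4.2, 3.1]
grip_width: 0.0315
grasp_force: 25.0
```

Emit:
{"api": "play_rows", "payload": {
  "steps": [
    [[-0.0006,-0.0008,0,0,0,0,0.028],[-0.0006,-0.0008,0,0,0,0,0.028],[-0.0006,-0.0008,0,0,0,0,0.028],[0,0,0,0,0,0,0.028],[0,0,0,0,0,0,0.028]]
  ]
}}

```text
time_s: 37.0
tool_pos: [0.4707, 0.2451, 0.0374]
tool_rot: [179.9, -0.2, 160.4]
force: [-5.8, 4.4, 4.1]
grip_width: 0.031
grasp_force: 25.0
```

Emit:
{"api": "play_rows", "payload": {
  "steps": [
    [[-0.0006,-0.0008,0,0,0,0,0.028],[-0.0006,-0.0008,0,0,0,0,0.028],[0,0,0,0,0,0,0.028],[0,0,0,0,0,0,0.028]]
  ]
}}

```text
time_s: 37.4
tool_pos: [0.4712, 0.2432, 0.0374]
tool_rot: [179.9, -0.2, 160.4]
force: [-6.4, 3.6, 3.7]
grip_width: 0.0313
grasp_force: 25.0
```

Still sliding at constant force, with about 1–2 mm left.

Emit:
{"api": "play_rows", "payload": {
  "steps": [
    [[-0.0006,-0.0008,0,0,0,0,0.028],[-0.0006,-0.0008,0,0,0,0,0.028],[0,0,0,0,0,0,0.028],[0,0,0,0,0,0,0.028]]
  ]
}}

```text
time_s: 37.8
tool_pos: [0.4716, 0.2421, 0.0375]
tool_rot: [179.8, -0.2, 160.4]
force: [-6.5, 5.0, 3.8]
grip_width: 0.0315
grasp_force: 25.0
```

Emit:
{"api": "play_rows", "payload": {
  "steps": [
    [[-0.0006,-0.0008,0,0,0,0,0.028],[-0.0006,-0.0008,0,0,0,0,0.028],[0,0,0,0,0,0,0.028],[0,0,0,0,0,0,0.028]]
  ]
}}

```text
time_s: 38.2
tool_pos: [0.4719, 0.2419, 0.0376]
tool_rot: [179.7, -0.2, 160.4]
force: [-6.6, 8.2, 3.2]
grip_width: 0.0317
grasp_force: 25.0
```

Emit:
{"api": "play_rows", "payload": {
  "steps": [
    [[-0.0006,-0.0008,0.0003,0,0,0,0.028],[-0.0006,-0.0008,0,0,0,0,0.028],[0,0,0,0,0,0,0.028],[0,0,0,0,0,0,0.028]]
  ]
}}

```text
time_s: 38.6
tool_pos: [0.4725, 0.2415, 0.0378]
tool_rot: [179.6, -0.3, 160.5]
force: [-7.7, 10.7, 4.7]
grip_width: 0.0313
grasp_force: 25.0
```

Emit:
{"api": "play_rows", "payload": {
  "steps": [
    [[0.0012,0.0016,0,0,0,0,0.028],[0,0,0,0,0,0,0.028],[0,0,0,0,0,0,0.038],[0,0,0,0,0,0,0.05],[0,0,0,0,0,0,0.06],[0,0,0,0,0,0,0.06],[0,0,0,0,0,0,0.06],[0,0,-0.02,0,0,0,0.087],[0,0,-0.04,0,0,0,0.087],[0,0,-0.04,0,0,0,0.087],[0,0,-0.03,0,0,0,0.087]]
  ]
}}

```text
time_s: 39.7
tool_pos: [0.4748, 0.2363, 0.1693]
tool_rot: [179.9, 0.1, 160.2]
force: [1.1, 0.7, 0.3]
grip_width: 0.0828
grasp_force: 0.0
```

Emit:
{"api": "play_rows", "payload": {
  "steps": [
    [[0,-0.03,0,0,0,0,0.087],[0,-0.04,0,0,0,0,0.087],[0,-0.04,0,0,0,0,0.087],[0,-0.04,0,0,0,0,0.087],[0,-0.04,0,0,0,0,0.087],[0,-0.03,0,0,0,0,0.087],[0,0,0,0,0,0,0.087]]
  ]
}}

```text
time_s: 40.4
tool_pos: [0.3986, 0.0257, 0.1668]
tool_rot: [179.9, -0.0, 159.9]
force: [1.0, 0.6, 0.7]
grip_width: 0.0872
grasp_force: 0.0
```

```bash
python3 f.py fit2.png; python3 d.py; python3 -c "
from h import *
C=cams()
for n,z in (('doves_c',0),('dome_c',0),('owl_c',.011),('base_wide_c',.008)): print(n,fit(C,n,z))"
```

```text
base_tall_c {'top': ([0.4694, 0.2433], 0.76, np.float64(0.81)), 'scene': ([0.4652, 0.2443], 0.5, np.float64(0.81))}
windmill_c {'top': ([0.4248, 0.3419], 0.81, np.float64(0.9)), 'scene': ([0.4195, 0.3444], 0.78, np.float64(0.86))}
t 40.7 [0.3999 0.0303 0.1668] [-1.7997e+02  1.0000e-02  1.6034e+02] [ 0.4 -0.3  0.2] 0.0867
doves_c {'top': ([0.7138, 0.2771], 0.7, np.float64(0.84)), 'scene': ([0.7198, 0.2753], 0.66, np.float64(0.8))}
dome_c {'top': ([0.4331, -0.2531], 0.66, np.float64(0.23)), 'scene': ([0.7291, -0.004], 0.68, np.float64(0.9))}
owl_c {'top': ([0.4546, -0.2156], 0.57, np.float64(0.91)), 'scene': ([0.4565, -0.2131], 0.91, np.float64(0.88))}
base_wide_c {'top': ([0.4257, -0.3185], 0.71, np.float64(0.83)), 'scene': ([0.4206, -0.3195], 0.82, np.float64(0.84))}
```

View pics/fit2.png

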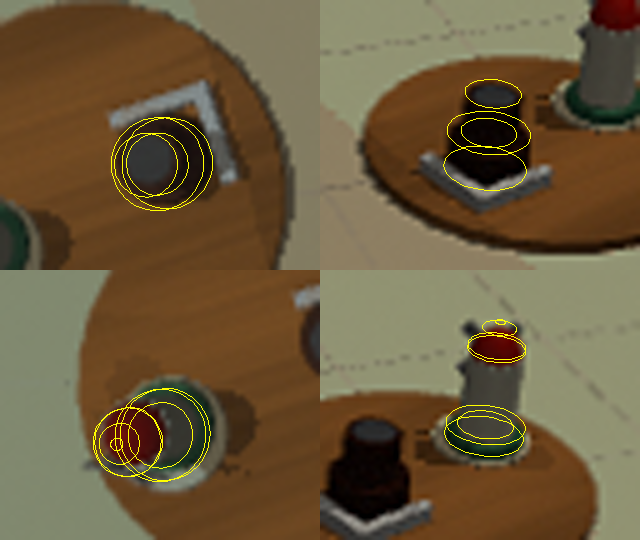

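The tall base at (165,160) is in the corner of its stops and upright, and the windmill is upright on its pad. I'll check snugness with a joint stop-and-base fit in the top image.

```bash
cat > g.py <<'E'
from h import *
from scipy.optimize import minimize
def box(x0,x1,y0,y1,z0,z1): return np.array([[x,y,z] for x in(x0,x1) for y in(y0,y1) for z in(z0,z1)])/1e3
S={"tray_rect":([box(38,46,-96,-28,8,18),box(-22,46,-96,-88,8,18)],(.433,-.265,-.272),"base_wide_c",(.006,-.056)),
   "tray_round":([box(30,38,-80,-26,8,18),box(-16,38,-80,-72,8,18)],(.4501,.2862,.298),"base_tall_c",(.006,-.048))}
def W(p,P): x,y,a=p; R=np.array([[np.cos(a),-np.sin(a),0],[np.sin(a),np.cos(a),0],[0,0,1]]); return P@R.T+[x,y,0]
cam=read_camera("top"); f=cam["frame"]; V=cv2.cvtColor(f,cv2.COLOR_RGB2HSV).astype(float); tiles=[]
for n,(bx,p0,b,s) in S.items():
    seat=W(p0,np.array([[*s,0]]))[0,:2]; q=proj(cam,[*seat,.02])[0]; u0,v0=int(q[0])-24,int(q[1])-20
    def poly(hulls,k=8):
        d=np.zeros((40*k,48*k),np.uint8)
        for h in hulls: cv2.fillConvexPoly(d,np.round(((cv2.convexHull(h.astype(np.float32))-[u0,v0]+.5)*k-.5)*16).astype(np.int32),255,cv2.LINE_AA,4)
        return cv2.resize(d,(48,40),interpolation=cv2.INTER_AREA)/255.
    stops=lambda p:poly([proj(cam,W(p,x)) for x in bx])
    def base(xy):
        L=[proj(cam,np.c_[xy[0]+r/1e3*np.cos(t),xy[1]+r/1e3*np.sin(t),np.full(48,.008+z/1e3)]) for r,z in RINGS[b]]
        return poly([np.r_[L[0],L[1]],np.r_[L[2],L[3]]])
    I=f[v0:v0+40,u0:u0+48].astype(float); sat=V[v0:v0+40,u0:u0+48,1]
    def img(x):
        m=stops(x[:3])[...,None]; o=base(x[3:5])[...,None]; return m,o
    g=poly([np.r_[proj(cam,W(p0,np.vstack(bx))),proj(cam,np.c_[seat[0]+.033*np.cos(t),seat[1]+.033*np.sin(t),np.full(48,.02)])]]); reg=cv2.dilate(g,np.ones((3,3)))>.5
    wood=np.median(I[reg&(sat>140)&(I.max(2)>90)],axis=0) if (reg&(sat>140)&(I.max(2)>90)).any() else np.array([120,70,30.])
    def cost(x):
        m,o=img(x); sh=[ ]; A=np.c_[((1-m)*(1-o))[reg].ravel(),(m*(1-o))[reg].ravel(),o[reg].ravel()]; e=0
        y=I[reg]; c,*_=np.linalg.lstsq(A,y,rcond=None); r=A@c-y
        return np.minimum(np.abs(r),40).sum()
    best=None
    for d in ([0]*5,[.002,.002,.03,-.002,.002],[-.002,.001,-.03,.002,-.002]):
        x0=np.r_[p0,seat]+d; r=minimize(cost,x0,method="Nelder-Mead",options=dict(initial_simplex=x0+np.vstack([np.zeros(5),np.diag([.004,.004,.05,.004,.004])]),xatol=5e-5,maxiter=1500))
        if best is None or r.fun<best.fun: best=r
    x=best.x; e=np.array([x[3]-x[0],x[4]-x[1]]); c,sn=np.cos(x[2]),np.sin(x[2]); loc=np.array([c*e[0]+sn*e[1],-sn*e[0]+c*e[1]])
    print(n,x[:2].round(4),np.degrees(x[2]).round(1),"base",x[3:].round(4),"local minus seat mm",((loc-s)*1e3).round(1),round(best.fun))
    k=8; T=cv2.resize(f[v0:v0+40,u0:u0+48],None,fx=k,fy=k,interpolation=cv2.INTER_CUBIC)[:,:,::-1].copy()
    P=lambda P3:((proj(cam,P3)-[u0,v0]+.5)*k).round().astype(np.int32)
    for bb in bx: cv2.polylines(T,[cv2.convexHull(P(W(x[:3],bb[[1,3,5,7]])))],True,(0,255,0),1)
    for rr,z in RINGS[b][1:2]+RINGS[b][3:]: cv2.polylines(T,[P(np.c_[x[3]+rr/1e3*np.cos(t),x[4]+rr/1e3*np.sin(t),np.full(48,.008+z/1e3)])],True,(0,255,255),1)
    tiles.append(T)
cv2.imwrite("pics/snug.png",np.hstack(tiles))
E
python3 g.py
```

```text
tray_rect [ 0.4327 -0.2646] -15.5 base [ 0.4237 -0.3195] local minus seat mm [-0.   0.7] 27667
tray_round [0.4496 0.288 ] 17.1 base [0.4697 0.2407] local minus seat mm [-0.7 -3.1] 22641
```

View pics/snug.png

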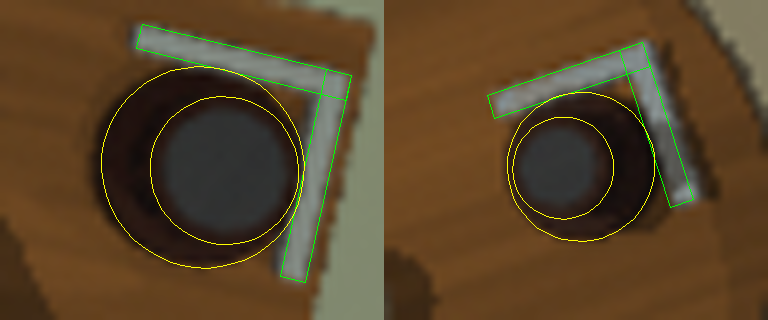

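The last picture shows both dark flanges right against the bright inner faces of their stops: rect base at (205,165), round base at (575,165). Everything is in place, so I'm handing in.

```bash
python3 -c "
from cell import *
print(sign_off())"
```

```text
the job is handed in; nothing more can be done
None
```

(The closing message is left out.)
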